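# Load the two roller feed chutes

## Robot

A 6-joint arm with a two-finger parallel gripper is mounted at the origin on a cart in front of the work surface, level with it; the furniture and walls round the work are solid. World frame = base frame: x ahead of the robot, y to its left, z up, the work surface at z = 0. Lengths are in m, angles in rad, forces in N, time in s.
With the tool pointing down it reaches from about 0.35 to 0.975 m from the base axis. Payload 4.9 kg.
Tool frame: the origin (TCP) lies on the centre line of the jaws, within the pads' length; the fingertips stand manip.tip_reach ahead of it and the grasp point (between the pads) is the TCP (manip.tip_reach is the distance from the TCP to the fingertips, in m); z points along the fingers, y is the line along which they close (so a half turn about z gives the same grasp; the last joint's range is limited). The gripper opens to 85 mm and grips with 20 to 120 N. Pads are 22 mm wide; open, the fingers measure 114 mm over their backs; the gripper's body (76 mm by 85 mm) begins 54 mm behind the grasp point. The pads swing forward as they close: fully open they stand 13 mm farther back than shut.
Start: joints at [-1.437, 0.053, 1.613, -0, 1.476, -0.119], TCP at [0.156, -0.605, 0.227] pointing down, gripper open.
Joint ranges: [-3.01, 3.01], [-1.01, 2.22], [0.06, 2.58], [-1.02, 4.17], [0.09, 2.62], [-3.14, 3.14]. Speed limits (rad/s): [2.57, 2.57, 3.14, 3.14, 3.14, 3.14].

## Interface

Orientations are given as a unit quaternion [w, x, y, z].
In Python, from plant import manip gives the robot as it stands. The module is installed in compiled form; this text tells all that it offers.
- The arm moves only by the tool move_arm, never from a script. Its argument "rows" is a list of rows, each a list of 7 numbers: the shift along the tool's x, y, z in cm, then the turn, a rotation vector about the tool's x, y, z in degrees, then the opening, from -1 (shut) to 1 (fully open). In form: [[tx, ty, tz, ax, ay, az, jaw], ...]. A call has 1 to 20 rows; each row shifts and turns the commanded pose from where the row before left it, along the tool's axes as they then stand; what a row does not reach is not made up. A row lasts 1/12 s, in which the tool goes at most 41.7 mm and 7.16 degrees, less where a joint would pass 70% of its speed; a pose out of reach is approached as far as the arm can. A call is refused whole if a number of a shift passes 4.17 or a number of a turn 7.16, either way. A call with a gripper value outside its range is refused whole. The fingers move at their own pace and stop on an object; the grip force is fixed at half the most. Time passes only in rows, so rows that do not move let the fingers close. It gives the time, the measured TCP pose, the force, the opening and the grip force at its end, in the units of the state.
- manip.state(): the state, without advancing time (a new reading comes with each control period).
- manip.grab_frame(name): name is "scene" or "top" or "wrist"; returns a dict with "img" (420x560x3 uint8, blue, green, red), "mtx" (3x3 intrinsics, pixels), "k1" (the pictures are not rectified: a ray, as slopes to the right and down, at radius r is drawn at 1 + k1 r^2 times it, then the intrinsics apply), "R" (3x3) and "t" (3): a world point X has camera coordinates R X + t. Camera axes: x right, y down, z forward; pixel columns grow to the right and rows downward; lengths in m; the calibration is good to about 2 mm. A picture is of the moment at which its call begins. There is no depth.
- manip.job_done(): hands the job in; it is judged then, once.
The state is a dict: "time": time; "joint_pos": joint angles; "joint_vel": joint speeds; "joint_efforts": joint torques, N m; "tool_pos": TCP position; "tool_rot": TCP orientation; "contact_force": force on the tool from outside, world axes, zero at the start; "ft_torque": the same for the moment, N m; "gripper_width": opening from 0.0 (shut) to 1.0 (fully open); "grasp_force": force on a finger pad.
Only numpy, scipy, OpenCV 4.12 (cv2) and the standard library are available. Lean on these libraries where they do the work, as an engineer would, in place of code of your own. Each camera call takes 0.05 s, during which the arm holds its last target. There are 200 camera calls.

## Task

Load the four loose steel rollers into the two sloping feed chutes: the two long rollers belong in the wide chute, the two short ones in the narrow chute. Lay each across its chute so that it rolls down; in both chutes the thick roller goes in first, so that it ends against the stop at the low end with the thin one resting against it. Leave the bolt and the wooden offcut where they lie.

Things in the scene. Friction and masses are not known exactly. Their poses are not given: they have to be found in the camera images.
- roller_long_thick: Long thick bare steel roller, a plain cylinder 80 mm long and 36 mm in diameter, lying on its side on the bench. Origin at its centre (18 mm above the bench at the start), x along its axis; y and z turn with it as it rolls. It rolls freely when pushed.
- roller_long_thin: Long thin bare steel roller, a plain cylinder 80 mm long and 26 mm in diameter, lying on its side on the bench. Origin at its centre (13 mm above the bench at the start), x along its axis; y and z turn with it as it rolls. It rolls freely when pushed.
- roller_short_thick: Short thick bare steel roller, a plain cylinder 50 mm long and 36 mm in diameter, lying on its side on the bench. Origin at its centre (18 mm above the bench at the start), x along its axis; y and z turn with it as it rolls. It rolls freely when pushed.
- roller_short_thin: Short thin bare steel roller, a plain cylinder 50 mm long and 26 mm in diameter, lying on its side on the bench. Origin at its centre (13 mm above the bench at the start), x along its axis; y and z turn with it as it rolls. It rolls freely when pushed.
- wide_chute: Wide feed chute, fixed: pale wooden rails, grey floor, dark wooden stop at the low end. Origin: centre of base, on the bench; x up the slope, y across. 206 mm long, 94 mm clear between the rails (22 mm high over the floor). Floor surface at z = 33.3 mm + 0.2126 x (12 degrees). Stop's inner face at x = -88 mm, its top z = 43 mm; back board x = 92 mm, top z = 64 mm.
- narrow_chute: Narrow feed chute, fixed: pale wooden rails, grey floor, dark wooden stop at the low end. Origin: centre of base, on the bench; x up the slope, y across. 206 mm long, 64 mm clear between the rails (22 mm high over the floor). Floor surface at z = 33.3 mm + 0.2126 x (12 degrees). Stop's inner face at x = -88 mm, its top z = 43 mm; back board x = 92 mm, top z = 64 mm.
- wide_chute_mouth (a point): Point on the wide chute's floor surface midway between the rails, at x = 20 mm in the chute's frame, axes as the chute's: a good place to lay a roller in. Laid across here (axis along the chute's y) it rolls down by itself to the stop, or to the roller before it, ending with its centre about 30 mm up the slope from that one's; laid along the slope it stays where it is.
- narrow_chute_mouth (a point): Point on the narrow chute's floor surface midway between the rails, at x = 20 mm in the chute's frame, axes as the chute's: a good place to lay a roller in. Laid across here (axis along the chute's y) it rolls down by itself to the stop, or to the roller before it, ending with its centre about 30 mm up the slope from that one's; laid along the slope it stays where it is.
- bolt: Steel hexagon bolt with nut, 22 x 78 x 19 mm, lying among the rollers; not to be moved. Origin at the centre of its underside, y along its length.
- offcut: Planed wooden offcut, 45 x 90 x 22 mm, lying near the rollers; not to be moved. Origin at the centre of its underside, y along its length.
Not all that is in view belongs to the job. Leave any red look-alike of the roller_long_thin alone.

How it is judged:
At the end, for the whole second after the job is handed in: Wide chute: long thick roller against the stop, long thin one against it; narrow chute: short thick and short thin likewise. Each roller's centre within 8 mm of that resting place along the chute and in height, within 15 mm across; released and at rest (x of roller_long_thick in the frame of wide_chute between -0.078 and -0.062 m and y of roller_long_thick in the frame of wide_chute between -0.015 and 0.015 m and z of roller_long_thick in the frame of wide_chute between 0.0288 and 0.0448 m and linear speed of each of roller_long_thick, roller_long_thin, roller_short_thick, roller_short_thin below 0.02 m/s and angular speed of each of roller_long_thick, roller_long_thin, roller_short_thick, roller_short_thin below 0.5 rad/s and x of roller_long_thin in the frame of wide_chute between -0.048 and -0.032 m and y of roller_long_thin in the frame of wide_chute between -0.015 and 0.015 m and z of roller_long_thin in the frame of wide_chute between 0.0301 and 0.0461 m and x of roller_short_thick in the frame of narrow_chute between -0.078 and -0.062 m and y of roller_short_thick in the frame of narrow_chute between -0.015 and 0.015 m and z of roller_short_thick in the frame of narrow_chute between 0.0288 and 0.0448 m and x of roller_short_thin in the frame of narrow_chute between -0.048 and -0.032 m and y of roller_short_thin in the frame of narrow_chute between -0.015 and 0.015 m and z of roller_short_thin in the frame of narrow_chute between 0.0301 and 0.0461 m); the robot touches nothing.
It fails at once if the bolt is moved more than 25 mm (distance of bolt from where it was at the start of the episode above 0.025 m).
It fails at once if the wooden offcut is moved more than 25 mm (distance of offcut from where it was at the start of the episode above 0.025 m).
It also fails if it takes over 104 s, if anything falls off the work surface, if the arm or the gripper's body presses on something with over 40 N, if the wrist force passes 120 N, or if a joint passes its speed limit or range.

## Working session

There is one attempt and no reset: what is moved stays moved. The work goes in short steps, Python scripts to look and compute and a tool call to move; the robot and the scene stay as the last step left them, time stands still between calls to the robot, and variables do not carry over. Pictures are saved under pics/ and viewed, at most 14 in all, crops included, and the job is handed in when it is done.

Besides the shell and the picture viewer there is one more tool, called after "Emit:" by a JSON object that holds its "op" and its "data", one argument or row to a line. move_arm: Moves the arm, as the interface text tells. Its arguments: {"type":"object","properties":{"rows":{"type":"array","items":{"type":"array","items":{"type":"number"}}}},"required":["rows"]}

```bash
mkdir -p pics; python3 - <<'E'
from plant import manip
import cv2
print(manip.tip_reach, manip.state())
for n in("top","scene"):
    f=manip.grab_frame(n); cv2.imwrite(f"pics/{n}0.png",cv2.resize(f["img"],(800,600),interpolation=cv2.INTER_CUBIC)); print(n,f["mtx"],f["k1"],f["R"],f["t"])
E
```

```text
0.019 {'time': 0.0, 'joint_pos': array([-1.43698003e+00,  5.33675131e-02,  1.61432024e+00, -1.99358776e-05,
        1.47596875e+00, -1.18982434e-01]), 'joint_vel': array([ 0.0001596 , -0.00058293, -0.00188748, -0.00082195, -0.00081712,
       -0.00059075]), 'joint_efforts': array([-2.14053267e-03, -3.93685806e+01, -3.70177603e+01, -3.23602035e-04,
        7.05950733e-03,  5.14505388e-06]), 'tool_pos': array([ 0.15624197, -0.60450027,  0.22604074]), 'tool_rot': array([-1.03182145e-03,  9.92021582e-01,  1.26063935e-01, -1.75755357e-05]), 'contact_force': array([ 0.25885731, -0.54287997,  0.80609225]), 'ft_torque': array([-0.01056674, -0.01597593, -0.03111315]), 'grasp_force': 0.0, 'gripper_width': 0.9974646883290623}
top [[432.6130947    0.         282.18798328]
 [  0.         432.6130947  211.33846497]
 [  0.           0.           1.        ]] -0.03155148393688446 [[-0.01934923 -0.99958047 -0.02155222]
 [-0.98522767  0.02273109 -0.16973431]
 [ 0.170153    0.01794961 -0.98525416]] [-0.17851581  0.57129571  1.3082808 ]
scene [[533.96352335   0.         276.68074561]
 [  0.         533.96352335 212.88242349]
 [  0.           0.           1.        ]] 0.05665552213961709 [[-0.90616756  0.42290925  0.00285053]
 [ 0.36795111  0.79169585 -0.48767783]
 [-0.20850022 -0.44086897 -0.87301902]] [ 0.59791692 -0.00685425  1.29781241]
```

View pics/top0.png

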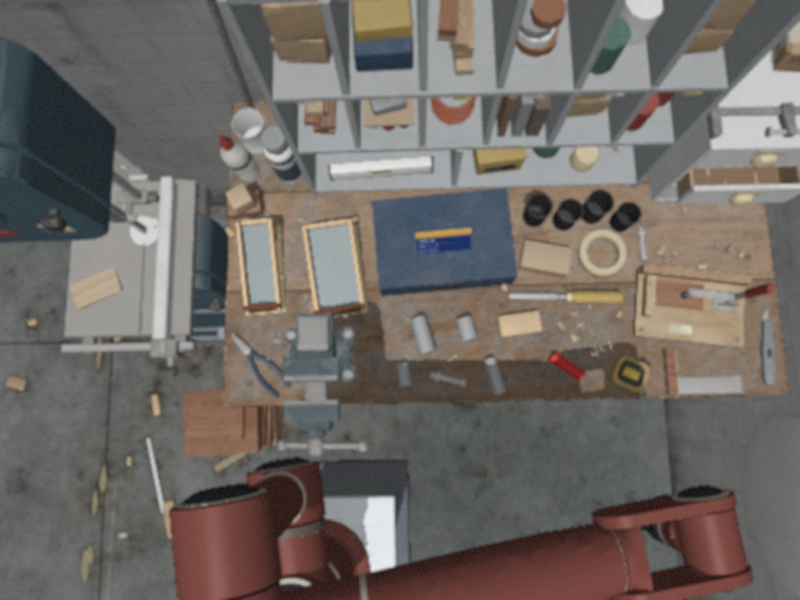

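View pics/scene0.png

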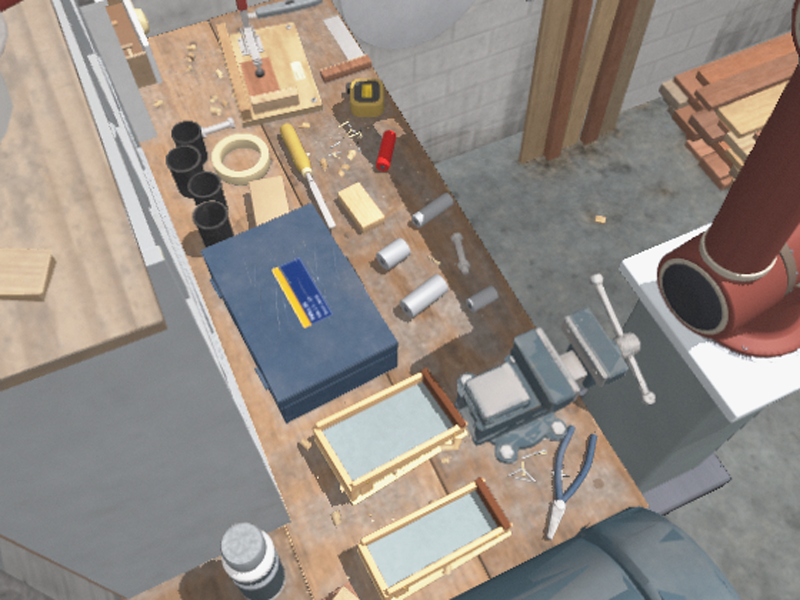

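The top view (800x600) shows the long thick roller at about (423,334), short thick (466,327), short thin (404,374), bolt (448,378), long thin (495,375), offcut (520,323) and the red decoy (567,366). The narrow chute is at (260,263) and the wide one at (335,263), with the dark stops at the bottom, on the robot side. A vise stands at (315,345). Next: enlarged crops.

```bash
python3 - <<'E'
from plant import manip
import cv2
f=manip.grab_frame("top")["img"]
a=f[215:285,260:380]; b=f[145:225,155:275]
cv2.imwrite("pics/rol.png",cv2.resize(a,None,fx=6.6,fy=6.6,interpolation=cv2.INTER_CUBIC))
cv2.imwrite("pics/chu.png",cv2.resize(b,None,fx=6.6,fy=6.6,interpolation=cv2.INTER_CUBIC))
E
```

```text
(no output)
```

View pics/rol.png

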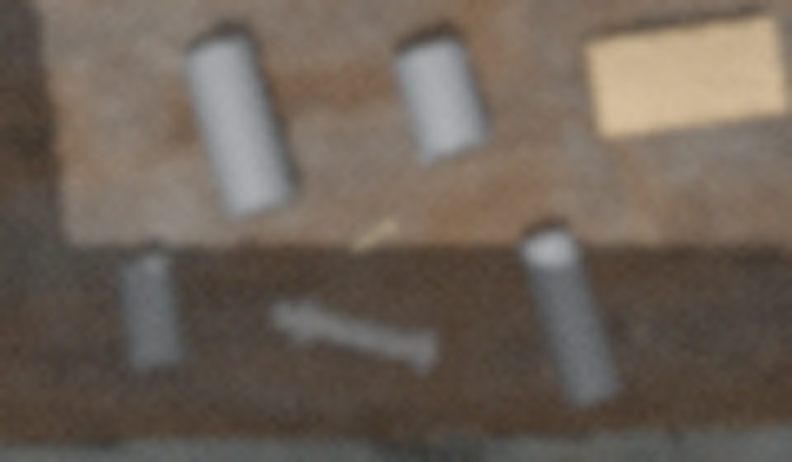

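View pics/chu.png

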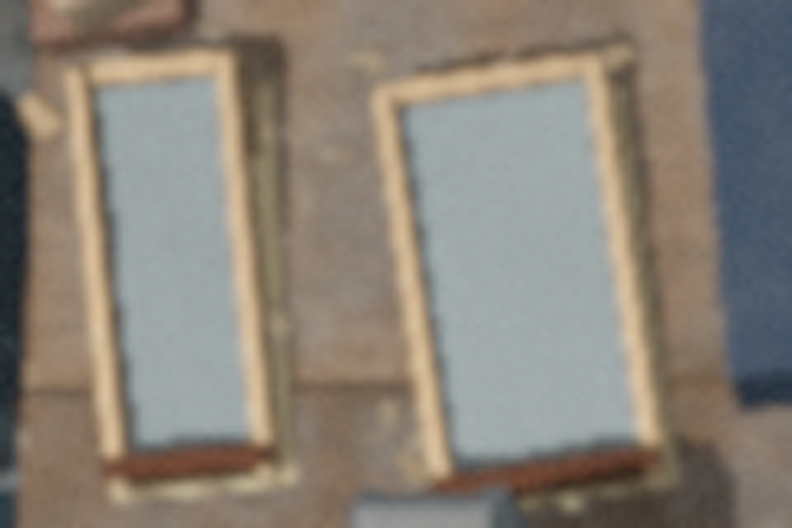

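The crops give these positions in crop pixels. Roller centres: long thick (241,125), short thick (443,101), long thin (572,318), short thin (152,311). Chute mid points, back to stop: narrow (154,80) to (188,446), wide (492,93) to (545,463).

```bash
cat >h.py <<'E'
import numpy as np, cv2
from plant import manip
from scipy.spatial.transform import Rotation as Ro
def ray(f,uv):
    k=np.array([f["k1"],0,0,0.])
    x,y=cv2.undistortPoints(np.array([[uv]],float),f["mtx"],k)[0,0]
    d=f["R"].T@[x,y,1]; return -f["R"].T@f["t"],d
def atz(f,uv,z):
    c,d=ray(f,uv); return c+d*(z-c[2])/d[2]
def proj(f,P):
    P=np.atleast_2d(np.array(P,float))
    return cv2.projectPoints(P,cv2.Rodrigues(f["R"])[0],f["t"],f["mtx"],np.array([f["k1"],0,0,0.]))[0][:,0]
def tool():
    s=manip.state(); q=s["tool_rot"]; return s["tool_pos"],Ro.from_quat([q[1],q[2],q[3],q[0]]).as_matrix()
def goto(xyz,yaw):
    """shift cm in tool axes and remaining yaw (tool-down, tool x at world yaw deg)"""
    p,R=tool(); c,s=np.cos(np.radians(yaw)),np.sin(np.radians(yaw))
    T=np.array([[c,s,0],[s,-c,0],[0,0,-1.]])
    print("shift(tool,cm)",np.round(R.T@(np.array(xyz)-p)*100,2),"turn deg",np.round(Ro.from_matrix(R.T@T).as_rotvec(degrees=True),1))
E
python3 - <<'E'
from h import *
f=manip.grab_frame("top")
N=lambda u,v,o:((u+.5)/6.6-.5+o[0],(v+.5)/6.6-.5+o[1])
r=(260,215);c=(155,145)
for n,a,b,z in[("LT",(217,46),(265,204),.018),("ST",(430,52),(457,150),.018),("Lt",(549,238),(597,397),.013),("St",(148,257),(157,366),.013),("bolt",(275,315),(437,350),.01)]:
    A,B=atz(f,N(*a,r),z),atz(f,N(*b,r),z)
    print(n,np.round((A+B)/2,4),"len",np.linalg.norm(A-B),"yaw",np.degrees(np.arctan2(*(A-B)[1::-1])))
for n,cs in[("nar",[(93,86),(215,76),(127,451),(250,441)]),("wide",[(400,103),(588,83),(452,475),(638,448)])]:
    W=[atz(f,N(*p,c),z) for p,z in zip(cs,(.055,.06,.035,.043))]
    B=(W[0]+W[1])/2;S=(W[2]+W[3])/2
    d=B-S;yaw=np.arctan2(d[1],d[0]);u=np.array([np.cos(yaw),np.sin(yaw)])
    print(n,"B",B,"S",S,"len",np.hypot(d[0],d[1]),"yaw",np.degrees(yaw),"w",np.linalg.norm(W[0]-W[1]),np.linalg.norm(W[2]-W[3]), "origin",(B[:2]+S[:2])/2-.002*u)
E
```

```text
LT [ 0.5002 -0.2327  0.018 ] len 0.07970492646069105 yaw 15.394199283440837
ST [ 0.5095 -0.3303  0.018 ] len 0.04900013669128992 yaw 13.2356339621697
Lt [ 0.4051 -0.3884  0.013 ] len 0.07824151105927475 yaw 14.460519934949586
St [ 0.4121 -0.1884  0.013 ] len 0.051978945387159 yaw 3.621917995936853
bolt [ 0.4002 -0.2852  0.01  ] len 0.07881978121286787 yaw 76.63693812298871
nar B [0.75024519 0.13971863 0.0575    ] S [0.57337408 0.12382441 0.039     ] len 0.1775838339204086 yaw 5.13499394360849 w 0.061171670021283944 0.062069850171319337 origin [0.65981766 0.13159251]
wide B [ 0.73968393 -0.02586382  0.0575    ] S [ 0.5618892  -0.04799768  0.039     ] len 0.1791671632824263 yaw 7.09630461294838 w 0.09210896937527276 0.09107802373291622 origin [ 0.64880189 -0.03717783]
```

Emit:
{"op": "move_arm", "data": {
  "rows": [
    [2.5,-1.7,0,0,0,0,1],
    [2.5,-1.7,0,0,0,0,1],
    [2.5,-1.7,0,0,0,0,1],
    [2.5,-1.7,0,0,0,0,1],
    [2.5,-1.7,0,0,0,0,1],
    [2.5,-1.7,0,0,0,0,1],
    [2.5,-1.7,0,0,0,0,1],
    [2.5,-1.7,0,0,0,0,1],
    [2.5,-1.7,0,0,0,0,1],
    [2.5,-1.7,0,0,0,0,1],
    [2.5,-1.7,0,0,0,0,1],
    [2.5,-1.7,0,0,0,0,1],
    [2.5,-1.7,0,0,0,0,1],
    [2.5,-1.7,0,0,0,0,1],
    [2.5,-1.7,0,0,0,0,1],
    [2.5,-1.7,0,0,0,0,1],
    [0,0,0,0,0,0,1],
    [0,0,0,0,0,0,1]
  ]
}}

```text
time: 1.7
tool_pos: [0.4761, -0.2406, 0.2271]
tool_rot: [-0.0, 0.992, 0.127, -0.0]
contact_force: [0.1, 0.9, -0.1]
gripper_width: 0.998
grasp_force: 0.0
```

```bash
python3 - <<'E'
from h import *
f=manip.grab_frame("wrist"); cv2.imwrite("pics/w1.png",cv2.resize(f["img"],(800,600)))
np.save("w1.npy",f,allow_pickle=True)
goto((.5002,-.2327,.10),15.4)
for P in [(.5002,-.2327,.018),(.5095,-.3303,.018),(.4051,-.3884,.013),(.4121,-.1884,.013)]: print(proj(f,P)*800/560)
E
```

```text
shift(tool,cm) [ 2.61 -0.23 12.71] turn deg [-0.   0.  -0.8]
[[392.70819101 230.41834607]]
[[508.57512673 249.41551041]]
[[530.36920995 373.25046667]]
[[319.07113651 314.09136759]]
```

View pics/w1.png

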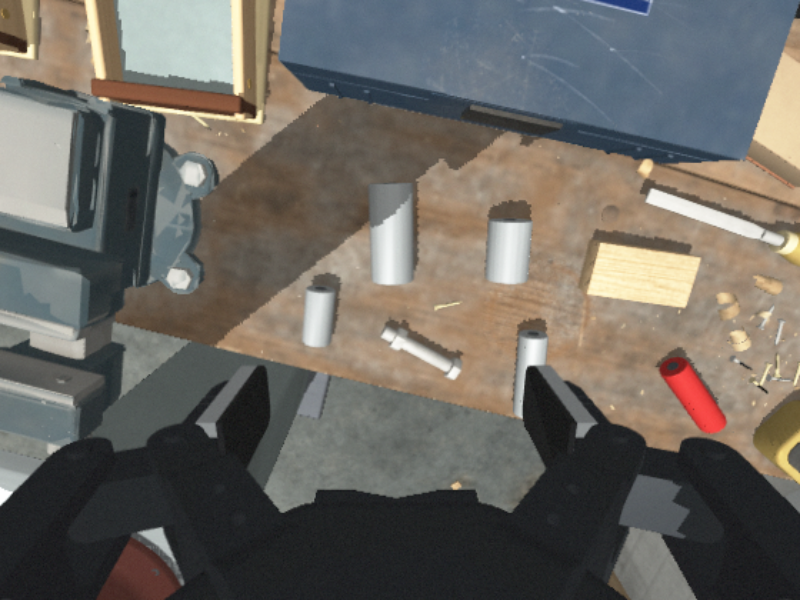

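Every roller projects within about 1 mm of where it appears: long thick (392,232), short thick (508,250), short thin (319,316), long thin x about 531. Descending on the long thick roller.

Emit:
{"op": "move_arm", "data": {
  "rows": [
    [1.3,-0.12,1,0,0,-0.8,1],
    [1.3,-0.1,2,0,0,0,1],
    [0,0,2.5,0,0,0,1],
    [0,0,2.5,0,0,0,1],
    [0,0,2.5,0,0,0,1],
    [0,0,2.5,0,0,0,1],
    [0,0,2.5,0,0,0,1],
    [0,0,2.0,0,0,0,1],
    [0,0,1.5,0,0,0,1],
    [0,0,1.0,0,0,0,1],
    [0,0,0.3,0,0,0,1],
    [0,0,0,0,0,0,0.2],
    [0,0,0,0,0,0,-0.2],
    [0,0,0,0,0,0,-1],
    [0,0,0,0,0,0,-1],
    [0,0,0,0,0,0,-1],
    [0,0,0,0,0,0,-1],
    [0,0,0,0,0,0,-1]
  ]
}}

```text
time: 3.25
tool_pos: [0.5048, -0.2364, 0.0317]
tool_rot: [0.004, 0.991, 0.133, 0.004]
contact_force: [-4.0, -2.0, 18.5]
gripper_width: 0.006
grasp_force: 9.1
```

```bash
python3 - <<'E'
from h import *
f=manip.grab_frame("wrist"); cv2.imwrite("pics/w2.png",f["img"]); print(manip.state()["contact_force"])
E
```

```text
[-3.51510913  0.08988944 22.99882128]
```

View pics/w2.png

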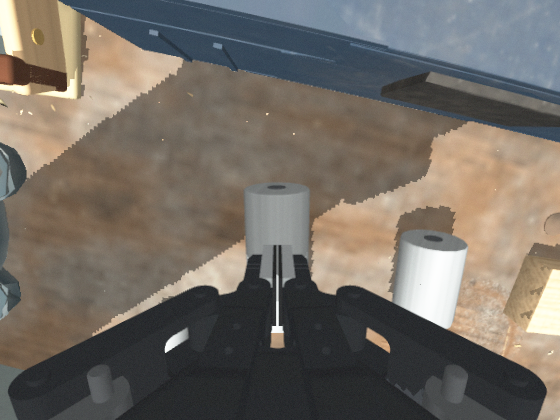

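```bash
python3 - <<'E'
from h import *
f=manip.grab_frame("wrist")
for z in(.018,.036): print(atz(f,(277,187),z))
a,b=atz(f,(245,215),.018),atz(f,(310,215),.018);print("diam",np.linalg.norm(a-b),(a+b)/2)
p,R=tool();print(p,R[:,2],"tips px",proj(f,[p+R@[0,0,d] for d in(-.01,0,.01,.019)]).round())
t=manip.grab_frame("top"); print(proj(t,(.5002,-.2327,.018)))
cv2.imwrite("pics/t2.png",cv2.resize(t["img"][200:270,250:370],None,fx=6,fy=6,interpolation=cv2.INTER_CUBIC))
s=manip.grab_frame("scene"); c=proj(s,(.5,-.233,.02))[0].astype(int)
cv2.imwrite("pics/s2.png",cv2.resize(s["img"][c[1]-60:c[1]+40,c[0]-70:c[0]+60],None,fx=6,fy=6,interpolation=cv2.INTER_CUBIC))
E
```

```text
[ 0.53900889 -0.22828224  0.018     ]
[ 0.54241895 -0.22715851  0.036     ]
diam 0.03624138535421 [ 0.52377657 -0.23276324  0.018     ]
[ 0.50496208 -0.23653647  0.03169893] [ 0.00943269 -0.00764372 -0.9999263 ] tips px [[275. 265.]
 [275. 257.]
 [275. 249.]
 [275. 243.]]
[[296.07188915 233.46057726]]
```

View pics/s2.png

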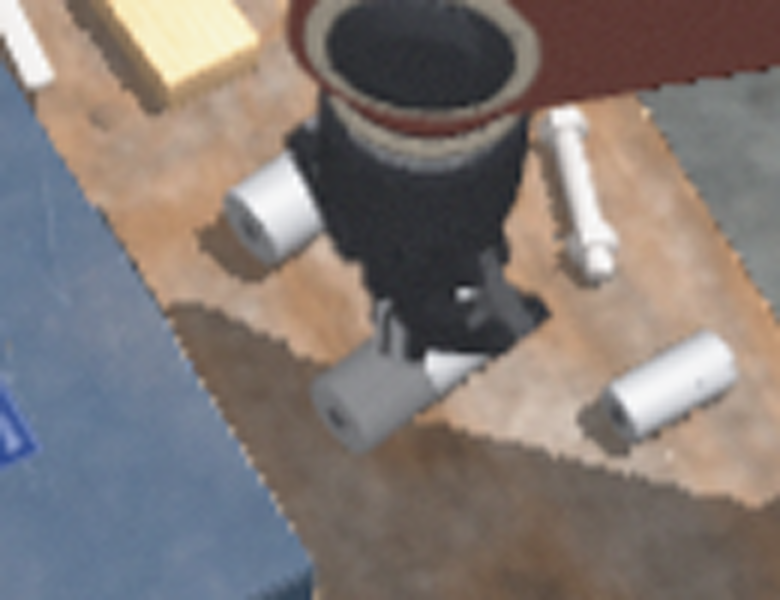

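```bash
python3 - <<'E'
from h import *
f=manip.grab_frame("wrist"); p,R=tool()
print("now",[(d,proj(f,p+R@[.011,0,d]).round()[0]) for d in(-.017,-.004,.006,.019)])
g=np.load("w1.npy",allow_pickle=True).item()
T=Ro.from_quat([.992,.127,0,0]).as_matrix();q=np.array([.4761,-.2406,.2271])
print("open",[(d,[proj(g,q+T@[x,y*.0425,d]).round()[0] for y in(-1,1) for x in (.011,-.011)]) for d in(-.017,-.004,.006,.019)])
print(manip.state()["gripper_width"],manip.state()["contact_force"])
E
```

```text
now [(-0.017, array([275., 251.])), (-0.004, array([275., 240.])), (0.006, array([275., 234.])), (0.019, array([275., 226.]))]
open [(-0.017, [array([184., 251.]), array([188., 292.]), array([366., 251.]), array([362., 292.])]), (-0.004, [array([192., 240.]), array([195., 279.]), array([359., 240.]), array([356., 279.])]), (0.006, [array([197., 233.]), array([200., 270.]), array([354., 234.]), array([351., 270.])]), (0.019, [array([202., 226.]), array([205., 260.]), array([348., 226.]), array([346., 260.])])]
0.002216639602802309 [-3.41095105 -0.56125408 22.46071606]
```

```bash
python3 - <<'E'
import cv2
a=cv2.imread("pics/w2.png")[170:350,170:390]; b=cv2.imread("pics/w1.png")[340:520,180:400]
cv2.imwrite("pics/c3.png",cv2.resize(cv2.hconcat([a,b]),(800,327),interpolation=cv2.INTER_CUBIC))
E
```

```text
(no output)
```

View pics/c3.png

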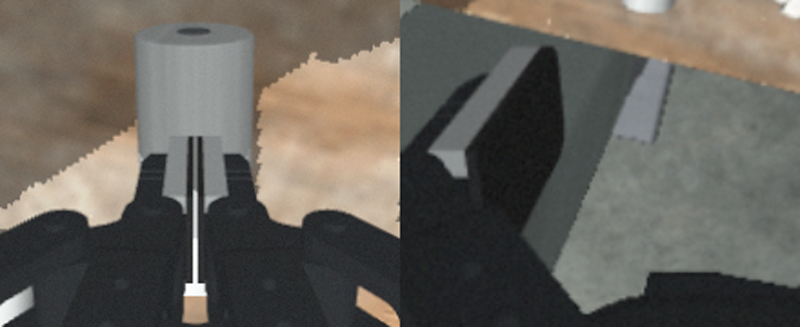

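The fingers closed on top of the roller, which has not moved (far end still at x=0.539). So the tips sit about 2 cm farther back than I assumed. Lifting, reopening and rechecking.

Emit:
{"op": "move_arm", "data": {
  "rows": [
    [0,0,-2,0,0,0,-1],
    [0,0,-2,0,0,0,-1],
    [0,0,-1,0,0,0,1],
    [0,0,0,0,0,0,1],
    [0,0,0,0,0,0,1],
    [0,0,0,0,0,0,1],
    [0,0,0,0,0,0,1],
    [0,0,0,0,0,0,1],
    [0,0,0,0,0,0,1]
  ]
}}

```text
time: 4.25
tool_pos: [0.4995, -0.2325, 0.0732]
tool_rot: [-0.001, 0.991, 0.133, -0.001]
contact_force: [0.0, -0.0, -0.2]
gripper_width: 0.97
grasp_force: 0.0
```

```bash
python3 - <<'E'
from h import *
goto((.5002,-.2327,.024),15.4); print(manip.tip_reach,manip.state())
f=manip.grab_frame("wrist");cv2.imwrite("pics/w4.png",f["img"]);p,R=tool()
print("open",[(d,[proj(f,p+R@[x,-.0425,d]).round()[0] for x in (.011,0,-.011)]) for d in(-.017,-.004,.006,.019)])
E
```

```text
shift(tool,cm) [0.07 0.04 4.92] turn deg [-0.1  0.1 -0.1]
0.019 {'time': 4.25, 'joint_pos': array([-5.70756345e-01,  2.64135996e-02,  1.91029813e+00,  2.43503739e-05,
        1.20687117e+00,  7.33323905e-01]), 'joint_vel': array([-1.21428630e-04, -3.93419770e-03, -6.45060380e-03, -7.57457478e-05,
       -8.61429860e-04, -9.17829659e-05]), 'joint_efforts': array([ 8.16808082e-03, -3.43342710e+01, -3.31286466e+01,  2.04788898e-04,
        6.88434695e-03, -1.88128467e-05]), 'tool_pos': array([ 0.49952778, -0.23253057,  0.07316268]), 'tool_rot': array([-6.52869566e-04,  9.91121074e-01,  1.32958736e-01, -7.51104037e-04]), 'contact_force': array([ 0.02841262, -0.01177793, -0.24292349]), 'ft_torque': array([-0.02593801,  0.01020548,  0.00615209]), 'grasp_force': 0.0, 'gripper_width': 0.9703538652492465}
open [(-0.017, [array([184., 251.]), array([186., 272.]), array([188., 292.])]), (-0.004, [array([192., 240.]), array([194., 260.]), array([195., 279.])]), (0.006, [array([197., 233.]), array([198., 252.]), array([200., 270.])]), (0.019, [array([203., 226.]), array([204., 243.]), array([205., 260.])])]
```

View pics/w4.png

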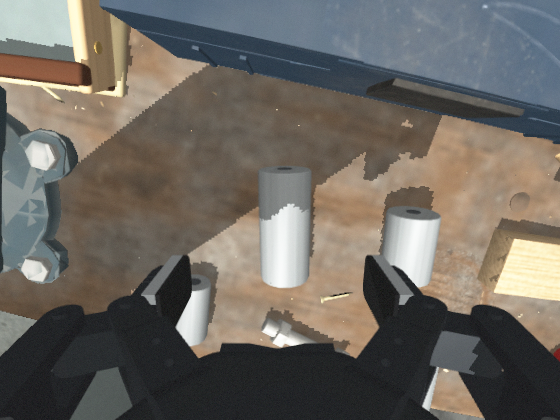

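Emit:
{"op": "move_arm", "data": {
  "rows": [
    [0.07,0.04,2,0,0,0,1],
    [0,0,2,0,0,0,1],
    [0,0,1.5,0,0,0,1],
    [0,0,0.7,0,0,0,1],
    [0,0,0.3,0,0,0,1],
    [0,0,0,0,0,0,1]
  ]
}}

```text
time: 4.8
tool_pos: [0.5006, -0.2329, 0.0087]
tool_rot: [-0.0, 0.991, 0.133, -0.0]
contact_force: [0.1, -0.2, 0.1]
gripper_width: 0.999
grasp_force: 0.0
```

Emit:
{"op": "move_arm", "data": {
  "rows": [
    [0,0,0.4,0,0,0,1],
    [0,0,0.4,0,0,0,1],
    [0,0,0,0,0,0,1]
  ]
}}

```text
time: 5.05
tool_pos: [0.501, -0.2332, 0.0013]
tool_rot: [0.0, 0.991, 0.133, 0.0]
contact_force: [0.4, -0.4, 0.2]
gripper_width: 1.004
grasp_force: 0.0
```

Emit:
{"op": "move_arm", "data": {
  "rows": [
    [0,0,0,0,0,0,0.3],
    [0,0,0,0,0,0,0],
    [0,0,0,0,0,0,-1],
    [0,0,0,0,0,0,-1],
    [0,0,0,0,0,0,-1],
    [0,0,0,0,0,0,-1]
  ]
}}

```text
time: 5.55
tool_pos: [0.5015, -0.2336, 0.002]
tool_rot: [0.0, 0.991, 0.133, 0.001]
contact_force: [0.1, -1.2, 3.3]
gripper_width: 0.401
grasp_force: 59.9
```

Emit:
{"op": "move_arm", "data": {
  "rows": [
    [0,0,-1,0,0,0,-1],
    [0,0,-2.5,0,0,0,-1],
    [0,0,-3,0,0,0,-1],
    [0,0,-3,0,0,0,-1],
    [0,0,-3,0,0,0,-1],
    [0,0,-3,0,0,0,-1],
    [0,0,-2.5,0,0,0,-1],
    [2.1,-1.4,0,0,0,0,-1],
    [2.1,-1.5,0,0,0,0,-1],
    [2.1,-1.5,0,0,0,0,-1],
    [2.1,-1.5,0,0,0,0,-1],
    [2.1,-1.5,0,0,0,0,-1],
    [2.1,-1.5,0,0,0,0,-1],
    [2.1,-1.5,0,0,0,0,-1],
    [2.1,-1.5,0,0,0,0,-1],
    [2.1,-1.5,0,0,0,0,-1],
    [2.1,-1.4,0,0,0,0,-1],
    [0,0,0,0,0,-5,-1],
    [0,0,0,0,0,-7,-1],
    [0,0,0,0,0,-7,-1]
  ]
}}

```text
time: 7.22
tool_pos: [0.6638, -0.0341, 0.1802]
tool_rot: [-0.001, 0.955, 0.298, -0.001]
contact_force: [0.3, -0.5, -2.3]
gripper_width: 0.397
grasp_force: 60.2
```

Emit:
{"op": "move_arm", "data": {
  "rows": [
    [0,0,0,0,0,-7,-1],
    [0,0,0,0,0,-7,-1],
    [0,0,0,0,0,-7,-1],
    [0,0,0,0,0,-7,-1],
    [0,0,0,0,0,-7,-1],
    [0,0,0,0,0,-7,-1],
    [0,0,0,0,0,-7,-1],
    [0,0,0,0,0,-7,-1],
    [0,0,0,0,0,-7,-1],
    [0,0,0,0,0,0,-1]
  ]
}}

```text
time: 8.05
tool_pos: [0.6636, -0.0347, 0.1805]
tool_rot: [-0.001, 0.66, 0.751, -0.001]
contact_force: [0.2, -0.6, -2.4]
gripper_width: 0.397
grasp_force: 60.1
```

```bash
python3 - <<'E'
from h import *
goto((.6686,-.0347,.042),97.1)
f=manip.grab_frame("wrist");cv2.imwrite("pics/w5.png",cv2.resize(f["img"],(800,600)));np.save("w5.npy",f,allow_pickle=True)
def ch(o,yaw,P):
    a=np.radians(yaw); return [o[0]+np.cos(a)*P[0]-np.sin(a)*P[1],o[1]+np.sin(a)*P[0]+np.cos(a)*P[1],P[2]]
for o,yw,w in[((.6488,-.0372),7.1,.047),((.6598,.1316),5.1,.032)]:
    print([(proj(f,ch(o,yw,P))[0]*800/560).round() for P in [(-.088,w,.037),(-.088,-w,.037),(-.088,w,.0145),(.092,w,.053),(.092,-w,.075)]])
E
```

```text
shift(tool,cm) [-0.07  0.53 13.85] turn deg [-0.1 -0.   0.3]
[array([243., 210.]), array([254., 342.]), array([254., 208.]), array([519., 213.]), array([517., 365.])]
[array([279., -57.]), array([281.,  61.]), array([288., -38.]), array([597., -55.]), array([599.,  59.])]
```

View pics/w5.png

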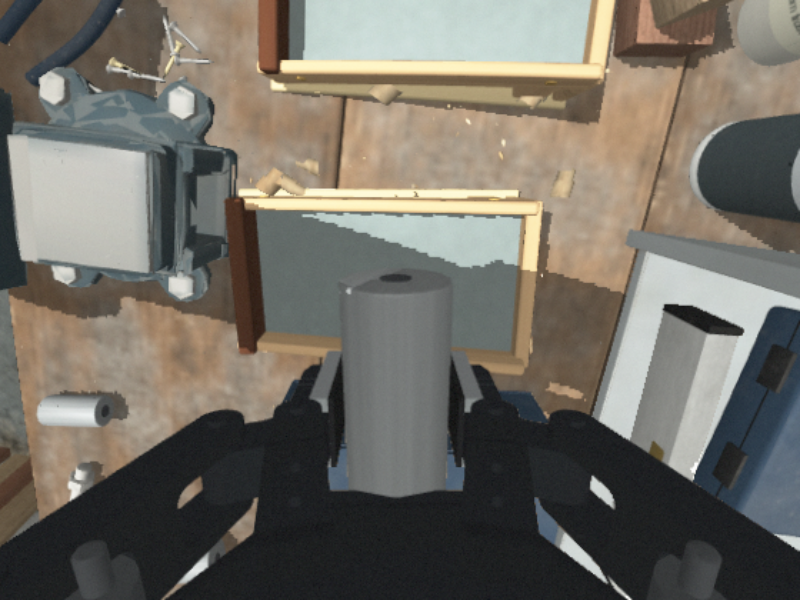

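```bash
python3 - <<'E'
from h import *
f=np.load("w5.npy",allow_pickle=True).item(); p,R=tool()
for z in(-.022,-.017,-.012,-.005):
    print(z,[(proj(f,p+R@[x,y,z])[0]*800/560).round() for x,y in((.04,0),(.035,0),(.04,.018),(.04,-.018))])
def ch(o,yaw,P):
    a=np.radians(yaw); return [o[0]+np.cos(a)*P[0]-np.sin(a)*P[1],o[1]+np.sin(a)*P[0]+np.cos(a)*P[1],P[2]]
print([(proj(f,ch((.6488,-.0372),7.1,P))[0]*800/560).round() for P in [(-.07,-.047,.0184),(-.07,-.047,.041),(.07,-.047,.048),(.07,-.047,.0705),(-.088,0,.043),(.092,0,.053),(.02,.047,.0376),(.02,.047,.06)]])
E
```

```text
-0.022 [array([398., 274.]), array([398., 290.]), array([459., 274.]), array([337., 274.])]
-0.017 [array([398., 270.]), array([398., 286.]), array([457., 271.]), array([339., 270.])]
-0.012 [array([398., 267.]), array([398., 282.]), array([454., 267.]), array([341., 267.])]
-0.005 [array([398., 263.]), array([398., 277.]), array([452., 263.]), array([344., 263.])]
[array([285., 333.]), array([278., 344.]), array([475., 349.]), array([481., 362.]), array([246., 280.]), array([514., 285.]), array([405., 210.]), array([405., 213.])]
```

Wide chute agrees with the model: left rail inner edge at row 212, stop edge near column 246, back board near column 520. Roller end cap is at (396,277), so it is centred within 2 mm. Lowering it into the mouth.

Emit:
{"op": "move_arm", "data": {
  "rows": [
    [0.13,0.53,1.5,0,0,0.3,-1],
    [0,0,2.5,0,0,0,-1],
    [0,0,2.5,0,0,0,-1],
    [0,0,2.5,0,0,0,-1],
    [0,0,2,0,0,0,-1],
    [0,0,1.3,0,0,0,-1],
    [0,0,0.8,0,0,0,-1],
    [0,0,0.4,0,0,0,-1],
    [0,0,0,0,0,0,-1]
  ]
}}

```text
time: 8.85
tool_pos: [0.6694, -0.0329, 0.0456]
tool_rot: [-0.0, 0.663, 0.749, -0.0]
contact_force: [-0.7, -0.5, -2.2]
gripper_width: 0.401
grasp_force: 60.3
```

Emit:
{"op": "move_arm", "data": {
  "rows": [
    [0,0,0.2,0,0,0,-1],
    [0,0,0,0,0,0,-0.1],
    [0,0,0,0,0,0,0.1],
    [0,0,0,0,0,0,0.4],
    [0,0,0,0,0,0,0.4],
    [0,0,0,0,0,0,0.4],
    [0,0,-1.5,0,0,0,0.4],
    [0,0,-3,0,0,0,0.4],
    [0,0,-3,0,0,0,0.5],
    [0,0,-3,0,0,0,0.5],
    [0,0,-3,0,0,0,1],
    [0,0,-1.3,0,0,0,1],
    [0,0,0,0,0,0,1]
  ]
}}

```text
time: 9.93
tool_pos: [0.6723, -0.0334, 0.1988]
tool_rot: [0.004, 0.663, 0.749, 0.003]
contact_force: [1.1, -0.0, 1.3]
gripper_width: 1.001
grasp_force: 0.0
```

```bash
python3 - <<'E'
from h import *
f=manip.grab_frame("wrist");t=manip.grab_frame("top")["img"]
im=cv2.resize(f["img"],(560,420)); b=cv2.resize(t[150:240,150:230],(240,270))
o=np.zeros((420,800,3),np.uint8);o[:,:560]=im;o[:270,560:]=b;cv2.imwrite("pics/w6.png",o)
def ch(o,yaw,P):
    a=np.radians(yaw); return [o[0]+np.cos(a)*P[0]-np.sin(a)*P[1],o[1]+np.sin(a)*P[0]+np.cos(a)*P[1],P[2]]
print(proj(f,[ch((.6488,-.0372),7.1,(-.07,s,.0368)) for s in(.04,0,-.04)]).round())
goto((.5095,-.3303,.0015),13.5)
E
```

```text
[[183. 153.]
 [186. 192.]
 [190. 228.]]
shift(tool,cm) [-27.57 -19.5   19.06] turn deg [ 0.  -0.  83.5]
```

View pics/w6.png

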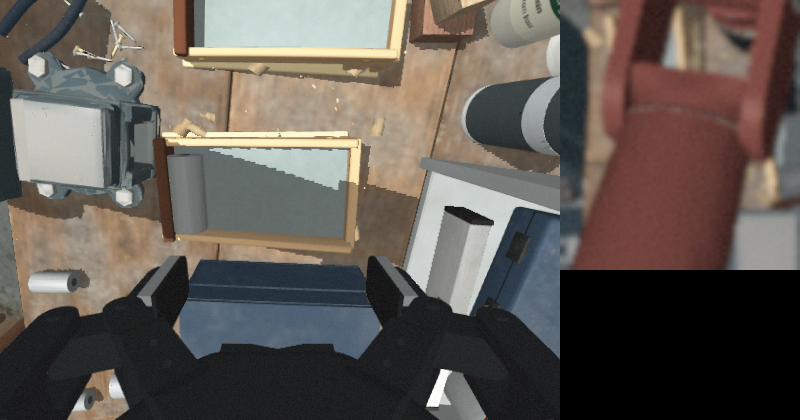

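Long thick roller rests against the stop at (187,193), where the model predicts it. Next is the short thick one.

Emit:
{"op": "move_arm", "data": {
  "rows": [
    [-1.5,-1.1,0,0,0,0,1],
    [-2.5,-1.8,0,0,0,0,1],
    [-2.5,-1.8,0,0,0,0,1],
    [-2.5,-1.8,0,0,0,0,1],
    [-2.5,-1.8,0,0,0,0,1],
    [-2.5,-1.8,0,0,0,0,1],
    [-2.5,-1.8,0,0,0,0,1],
    [-2.5,-1.8,0,0,0,0,1],
    [-2.5,-1.8,0,0,0,0,1],
    [-2.5,-1.8,0,0,0,0,1],
    [-2.5,-1.7,0,0,0,0,1],
    [-1.0,-0.5,0,0,0,0,1],
    [0,0,0,0,0,7,1],
    [0,0,0,0,0,7,1],
    [0,0,0,0,0,7,1],
    [0,0,0,0,0,7,1],
    [0,0,0,0,0,7,1],
    [0,0,0,0,0,7,1],
    [0,0,0,0,0,7,1],
    [0,0,0,0,0,7,1]
  ]
}}

```text
time: 11.7
tool_pos: [0.5088, -0.3283, 0.1892]
tool_rot: [-0.002, 0.938, 0.347, -0.001]
contact_force: [-0.4, 0.3, 0.2]
gripper_width: 1.001
grasp_force: 0.0
```

Emit:
{"op": "move_arm", "data": {
  "rows": [
    [0,0,0,0,0,7,1],
    [0,0,0,0,0,7,0.3],
    [0,0,0,0,0,7,0.3],
    [0,0,0,0,0,6.5,0.3],
    [0,0,0,0,0,0,0.3],
    [0,0,0,0,0,0,0.3]
  ]
}}

```text
time: 12.2
tool_pos: [0.5089, -0.3287, 0.1901]
tool_rot: [-0.001, 0.993, 0.119, -0.001]
contact_force: [0.9, 0.0, 0.8]
gripper_width: 0.652
grasp_force: 0.0
```

```bash
python3 - <<'E'
from h import *
goto((.5095,-.3303,.0015),13.5)
f=manip.grab_frame("wrist")["img"]
# tall bright region near roller for check
f2=manip.grab_frame("wrist"); c=proj(f2,(.5095,-.3303,.018))[0]; a=np.radians(13.5)
print(c, [proj(f2,(.5095+s*.025*np.cos(a),-.3303+s*.025*np.sin(a),.018))[0] for s in(-1,1)])
cv2.imwrite("pics/w7.png",f2["img"])
E
```

```text
shift(tool,cm) [ 0.05  0.23 18.86] turn deg [-0.2  0.1  0.2]
[277.85127352 188.65298774] [array([277.77344536, 210.83410724]), array([277.93197122, 165.55004447])]
```

View pics/w7.png

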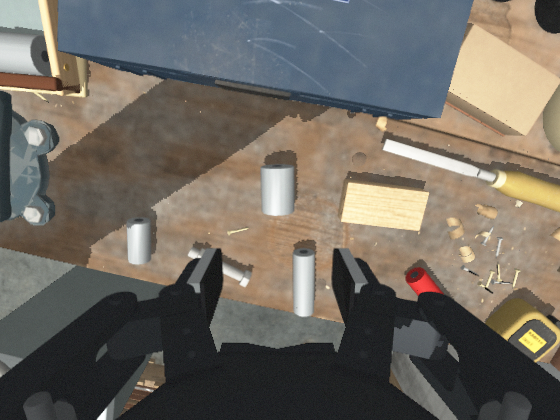

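Emit:
{"op": "move_arm", "data": {
  "rows": [
    [0.05,0.23,2,0,0,0,0.3],
    [0,0,3,0,0,0,0.3],
    [0,0,3,0,0,0,0.3],
    [0,0,3,0,0,0,0.3],
    [0,0,3,0,0,0,0.3],
    [0,0,2.5,0,0,0,0.3],
    [0,0,1.5,0,0,0,0.3],
    [0,0,0.7,0,0,0,0.3],
    [0,0,0.1,0,0,0,0.3],
    [0,0,0,0,0,0,0.3],
    [0,0,0,0,0,0,0],
    [0,0,0,0,0,0,-1],
    [0,0,0,0,0,0,-1],
    [0,0,0,0,0,0,-1],
    [0,0,0,0,0,0,-1]
  ]
}}

```text
time: 13.55
tool_pos: [0.5118, -0.3328, 0.0065]
tool_rot: [0.001, 0.993, 0.118, 0.001]
contact_force: [-0.8, 1.4, 6.6]
gripper_width: 0.399
grasp_force: 60.1
```

Emit:
{"op": "move_arm", "data": {
  "rows": [
    [0,0,-1,0,0,0,-1],
    [0,0,-2.5,0,0,0,-1],
    [0,0,-3,0,0,0,-1],
    [0,0,-3,0,0,0,-1],
    [0,0,-3,0,0,0,-1],
    [0,0,-3,0,0,0,-1],
    [0,0,-2.5,0,0,0,-1],
    [1.0,-1.5,0,0,0,0,-1],
    [2.2,-3.3,0,0,0,0,-1],
    [2.2,-3.3,0,0,0,0,-1],
    [2.2,-3.3,0,0,0,0,-1],
    [2.2,-3.3,0,0,0,0,-1],
    [2.2,-3.3,0,0,0,0,-1],
    [2.2,-3.3,0,0,0,0,-1],
    [2.2,-3.3,0,0,0,0,-1],
    [2.2,-3.3,0,0,0,0,-1],
    [2.2,-3.3,0,0,0,0,-1],
    [2.2,-3.3,0,0,0,0,-1],
    [2.2,-3.3,0,0,0,0,-1],
    [2.2,-3.3,0,0,0,0,-1]
  ]
}}

```text
time: 15.22
tool_pos: [0.6808, 0.1336, 0.1839]
tool_rot: [0.0, 0.993, 0.118, -0.001]
contact_force: [0.6, -1.2, -2.8]
gripper_width: 0.397
grasp_force: 60.3
```

Emit:
{"op": "move_arm", "data": {
  "rows": [
    [0,0,0,0,0,-6.8,-1],
    [0,0,0,0,0,-6.8,-1],
    [0,0,0,0,0,-6.8,-1],
    [0,0,0,0,0,-6.8,-1],
    [0,0,0,0,0,-6.8,-1],
    [0,0,0,0,0,-6.8,-1],
    [0,0,0,0,0,-6.8,-1],
    [0,0,0,0,0,-6.8,-1],
    [0,0,0,0,0,-6.8,-1],
    [0,0,0,0,0,-6.8,-1],
    [0,0,0,0,0,-6.8,-1],
    [0,0,0,0,0,-6.8,-1],
    [0,0,0,0,0,0,-1]
  ]
}}

```text
time: 16.3
tool_pos: [0.6804, 0.1316, 0.1838]
tool_rot: [-0.0, 0.674, 0.738, -0.001]
contact_force: [0.7, -0.0, -2.2]
gripper_width: 0.394
grasp_force: 60.4
```

```bash
cat >>h.py <<'E'
def ch(o,yaw,P):
    a=np.radians(yaw); return [o[0]+np.cos(a)*P[0]-np.sin(a)*P[1],o[1]+np.sin(a)*P[0]+np.cos(a)*P[1],P[2]]
E
python3 - <<'E'
from h import *
goto((.6797,.1334,.044),95.1)
f=manip.grab_frame("wrist");cv2.imwrite("pics/w8.png",cv2.resize(f["img"],(800,600)));np.save("w8.npy",f,allow_pickle=True)
k=800/560
N=((.6598,.1316),5.1)
print("rail top inner L/R",[(proj(f,ch(*N,(x,s*.032,.0333+.2126*x+.0225)))[0]*k).round() for s in(1,-1) for x in(-.07,.07)])
print("floor L/R",[(proj(f,ch(*N,(x,s*.032,.0333+.2126*x)))[0]*k).round() for s in(1,-1) for x in(-.07,.07)])
print("stop,back",[(proj(f,ch(*N,P))[0]*k).round() for P in((-.088,0,.043),(.092,0,.053))])
p,R=tool()
for z in(-.017,-.0115): print(z,[(proj(f,p+R@[x,y,z])[0]*k).round() for x,y in((.025,0),(-.025,0),(.025,.018),(.025,-.018))])
E
```

```text
shift(tool,cm) [ 0.19 -0.04 13.98] turn deg [-0.1  0.   0.1]
rail top inner L/R [array([262., 229.]), array([479., 235.]), array([269., 319.]), array([473., 335.])]
floor L/R [array([271., 225.]), array([472., 231.]), array([278., 310.]), array([468., 323.])]
stop,back [array([239., 276.]), array([504., 280.])]
-0.017 [array([397., 316.]), array([397., 452.]), array([454., 317.]), array([341., 316.])]
-0.0115 [array([397., 311.]), array([397., 443.]), array([452., 311.]), array([343., 311.])]
```

View pics/w8.png

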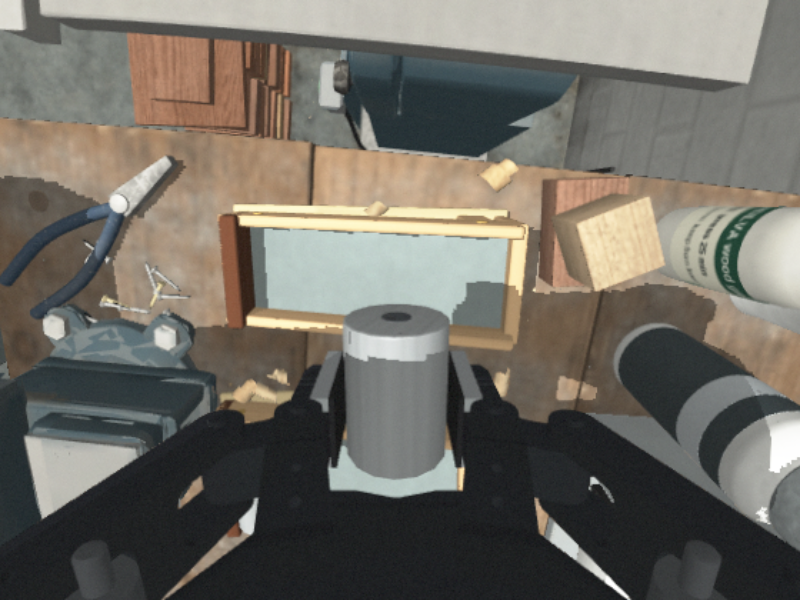

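Narrow chute agrees: left rail inner edge at rows 227–237, right floor edge at rows 310–328, and the roller cap centred at (397,317). Lowering.

Emit:
{"op": "move_arm", "data": {
  "rows": [
    [0.15,0,1.5,0,0,0,-1],
    [0,0,2.5,0,0,0,-1],
    [0,0,2.5,0,0,0,-1],
    [0,0,2.5,0,0,0,-1],
    [0,0,2.2,0,0,0,-1],
    [0,0,1.5,0,0,0,-1],
    [0,0,0.8,0,0,0,-1],
    [0,0,0.3,0,0,0,-1],
    [0,0,0,0,0,0,-1],
    [0,0,0,0,0,0,-0.1],
    [0,0,0,0,0,0,0.1],
    [0,0,0,0,0,0,0.4],
    [0,0,0,0,0,0,0.4],
    [0,0,0,0,0,0,0.4],
    [0,0,-1.5,0,0,0,0.4],
    [0,0,-3,0,0,0,0.4],
    [0,0,-3,0,0,0,0.4],
    [0,0,-3,0,0,0,0.4],
    [0,0,-3,0,0,0,0.4],
    [0,0,-1.3,0,0,0,0.4]
  ]
}}

```text
time: 18.02
tool_pos: [0.6834, 0.1335, 0.2017]
tool_rot: [0.003, 0.675, 0.738, 0.003]
contact_force: [0.7, 0.4, 1.7]
gripper_width: 0.697
grasp_force: 0.0
```

```bash
python3 - <<'E'
from h import *
f=manip.grab_frame("wrist");N=((.6598,.1316),5.1)
c=proj(f,[ch(*N,(-.07,s,.0368)) for s in(.025,0,-.025)]);print(c.round())
u,v=c[1].astype(int);cv2.imwrite("pics/w9.png",cv2.resize(f["img"][v-60:v+60,u-40:u+160],(600,360)))
goto((.4051,-.3884,-.001),14.5)
E
```

```text
[[185. 167.]
 [187. 190.]
 [189. 213.]]
shift(tool,cm) [-49.52 -32.67  20.02] turn deg [ 0.6 -0.5 80.6]
```

View pics/w9.png

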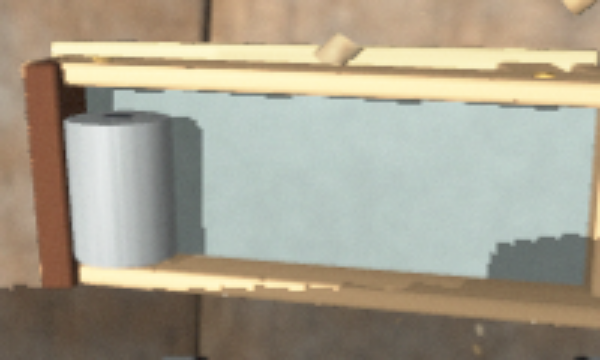

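Short thick roller is against its stop. Now the long thin one; from here I check with image code.

Emit:
{"op": "move_arm", "data": {
  "rows": [
    [-0.5,-0.3,-2,0,0,0,0.4],
    [-2.6,-1.7,-1,0,0,0,0.4],
    [-3.1,-2.05,0,0,0,0,0.4],
    [-3.1,-2.05,0,0,0,0,0.4],
    [-3.1,-2.05,0,0,0,0,0.4],
    [-3.1,-2.05,0,0,0,0,0.4],
    [-3.1,-2.05,0,0,0,0,0.4],
    [-3.1,-2.05,0,0,0,0,0.4],
    [-3.1,-2.05,0,0,0,0,0.4],
    [-3.1,-2.05,0,0,0,0,0.4],
    [-3.1,-2.05,0,0,0,0,0.4],
    [-3.1,-2.05,0,0,0,0,0.4],
    [-3.1,-2.05,0,0,0,0,0.4],
    [-3.1,-2.05,0,0,0,0,0.4],
    [-3.1,-2.05,0,0,0,0,0.4],
    [-3.0,-2.0,0,0,0,0,0.4],
    [0,0,0,0,0,7,0.4],
    [0,0,0,0,0,7,0.4],
    [0,0,0,0,0,7,0.4],
    [0,0,0,0,0,7,0.4]
  ]
}}

```text
time: 19.73
tool_pos: [0.416, -0.356, 0.2227]
tool_rot: [-0.001, 0.835, 0.55, -0.0]
contact_force: [-0.3, -0.1, -0.5]
gripper_width: 0.7
grasp_force: 0.0
```

Emit:
{"op": "move_arm", "data": {
  "rows": [
    [0,0,0,0,0,7,0.4],
    [0,0,0,0,0,7,0.4],
    [0,0,0,0,0,7,0.4],
    [0,0,0,0,0,7,0.4],
    [0,0,0,0,0,7,0.4],
    [0,0,0,0,0,7,0.4],
    [0,0,0,0,0,7,0.4],
    [0,0,0,0,0,3.8,0.4],
    [0,0,0,0,0,0,0.4],
    [0,0,0,0,0,0,0.4]
  ]
}}

```text
time: 20.57
tool_pos: [0.4164, -0.3557, 0.2231]
tool_rot: [-0.001, 0.992, 0.125, -0.0]
contact_force: [-0.4, -0.5, -0.1]
gripper_width: 0.698
grasp_force: 0.0
```

```bash
cat >>h.py <<'E'
def roller(xy,yaw,L,r,n):
    """segment the grey roller near its expected place; print measured vs expected"""
    f=manip.grab_frame("wrist"); cv2.imwrite(f"pics/{n}.png",f["img"])
    a=np.radians(yaw);u=np.array([np.cos(a),np.sin(a)]);v=np.array([-u[1],u[0]])
    hull=lambda k:cv2.convexHull(proj(f,[[*(np.array(xy)+sx*(L/2+k)*u+sy*(r+k)*v),z] for sx in(-1,1) for sy in(-1,1) for z in(0,2*r)]).astype(np.int32))
    m=np.zeros((420,560),np.uint8);cv2.fillConvexPoly(m,hull(.012),255)
    hsv=cv2.cvtColor(f["img"],cv2.COLOR_BGR2HSV)
    g=((hsv[...,1]<45)&(hsv[...,2]>60)&(m>0)).astype(np.uint8)
    c=max(cv2.findContours(cv2.morphologyEx(g,cv2.MORPH_OPEN,np.ones((3,3))),0,1)[0],key=cv2.contourArea)
    e=cv2.minAreaRect(c);print("seg",e,"expected",cv2.minAreaRect(hull(0)),"axis px",proj(f,[[*(np.array(xy)+s*L/2*u),r] for s in(-1,0,1)]).round(1).tolist())
    print("world of seg centre",atz(f,e[0],r).round(4))
E
python3 - <<'E'
from h import *
goto((.4051,-.3884,-.001),14.5)
roller((.4051,-.3884),14.5,.08,.013,"w10")
E
```

```text
shift(tool,cm) [-1.89  2.92 22.41] turn deg [-0.1  0.  -0.1]
seg ((299.4999694824219, 198.49996948242188), (66.99998474121094, 20.999996185302734), 90.0) expected ((299.9676208496094, 197.50755310058594), (23.04538917541504, 69.32969665527344), 0.9240452647209167) axis px [[299.5, 228.7], [300.1, 197.7], [300.7, 164.9]]
world of seg centre [ 0.404  -0.3879  0.013 ]
```

Emit:
{"op": "move_arm", "data": {
  "rows": [
    [-1.0,1.5,2,0,0,0,0.2],
    [-0.95,1.4,2.5,0,0,0,0.2],
    [0,0,3,0,0,0,0.2],
    [0,0,3,0,0,0,0.2],
    [0,0,3,0,0,0,0.2],
    [0,0,3,0,0,0,0.2],
    [0,0,2.5,0,0,0,0.2],
    [0,0,1.5,0,0,0,0.2],
    [0,0,1.0,0,0,0,0.2],
    [0,0,0.5,0,0,0,0.2],
    [0,0,0,0,0,0,0.2],
    [0,0,0,0,0,0,0.2]
  ]
}}

```text
time: 21.62
tool_pos: [0.4055, -0.3896, 0.0052]
tool_rot: [0.001, 0.992, 0.125, 0.0]
contact_force: [0.8, -0.6, -0.1]
gripper_width: 0.602
grasp_force: 0.0
```

Emit:
{"op": "move_arm", "data": {
  "rows": [
    [0,0,0.2,0,0,0,0],
    [0,0,0,0,0,0,-0.2],
    [0,0,0,0,0,0,-0.5],
    [0,0,0,0,0,0,-1],
    [0,0,0,0,0,0,-1],
    [0,0,0,0,0,0,-1]
  ]
}}

```text
time: 22.12
tool_pos: [0.4056, -0.3896, 0.0035]
tool_rot: [0.001, 0.992, 0.124, 0.0]
contact_force: [-1.4, 1.7, 6.7]
gripper_width: 0.279
grasp_force: 59.1
```

Emit:
{"op": "move_arm", "data": {
  "rows": [
    [0,0,-1,0,0,0,-1],
    [0,0,-2.7,0,0,0,-1],
    [0,0,-3.2,0,0,0,-1],
    [0,0,-3.2,0,0,0,-1],
    [0,0,-3.2,0,0,0,-1],
    [0,0,-3.2,0,0,0,-1],
    [0,0,-3.2,0,0,0,-1],
    [1.5,-1.2,0,0,0,0,-1],
    [2.85,-2.3,0,0,0,0,-1],
    [2.85,-2.3,0,0,0,0,-1],
    [2.85,-2.3,0,0,0,0,-1],
    [2.85,-2.3,0,0,0,0,-1],
    [2.85,-2.3,0,0,0,0,-1],
    [2.85,-2.3,0,0,0,0,-1],
    [2.85,-2.3,0,0,0,0,-1],
    [2.85,-2.3,0,0,0,0,-1],
    [2.85,-2.3,0,0,0,0,-1],
    [2.85,-2.3,0,0,0,0,-1],
    [2.85,-2.3,0,0,0,0,-1],
    [1.4,-1.3,0,0,0,0,-1]
  ]
}}

```text
time: 23.78
tool_pos: [0.6696, -0.0316, 0.1988]
tool_rot: [-0.001, 0.992, 0.126, 0.0]
contact_force: [0.6, -0.7, -1.9]
gripper_width: 0.279
grasp_force: 59.2
```

Emit:
{"op": "move_arm", "data": {
  "rows": [
    [0,0,0,0,0,-6.9,-1],
    [0,0,0,0,0,-6.9,-1],
    [0,0,0,0,0,-6.9,-1],
    [0,0,0,0,0,-6.9,-1],
    [0,0,0,0,0,-6.9,-1],
    [0,0,0,0,0,-6.9,-1],
    [0,0,0,0,0,-6.9,-1],
    [0,0,0,0,0,-6.9,-1],
    [0,0,0,0,0,-6.9,-1],
    [0,0,0,0,0,-6.9,-1],
    [0,0,0,0,0,-6.9,-1],
    [0,0,0,0,0,-6.9,-1],
    [0,0,0,0,0,0,-1],
    [0,0,0,0,0,0,-1]
  ]
}}

```text
time: 24.95
tool_pos: [0.6679, -0.0351, 0.1989]
tool_rot: [-0.0, 0.663, 0.748, -0.0]
contact_force: [-0.3, 0.0, -1.8]
gripper_width: 0.279
grasp_force: 59.2
```

```bash
python3 - <<'E'
from h import *
goto((.6686,-.0347,.045),97.1)
f=manip.grab_frame("wrist");p,R=tool()
print(proj(f,[p+R@[x,0,-.0095] for x in(.03,.035,.04,.045)]).round(1).tolist())
h=cv2.cvtColor(f["img"],cv2.COLOR_BGR2HSV)
for v in range(170,240,3): print(v,f["img"][v,272:284].mean(0).round())
E
```

```text
shift(tool,cm) [ 0.03  0.08 15.39] turn deg [-0.1 -0.  -0.2]
[[278.0, 206.6], [278.0, 196.3], [278.0, 185.8], [278.0, 175.0]]
170 [106. 109. 100.]
173 [106. 109. 100.]
176 [107. 110. 101.]
179 [106. 109. 101.]
182 [105. 109. 100.]
185 [86. 86. 83.]
188 [50. 49. 48.]
191 [93. 94. 92.]
194 [101. 102.  99.]
197 [122. 124. 120.]
200 [122. 124. 120.]
203 [123. 123. 120.]
206 [123. 124. 121.]
209 [122. 123. 120.]
212 [123. 124. 120.]
215 [122. 123. 120.]
218 [122. 124. 120.]
221 [123. 124. 121.]
224 [122. 123. 121.]
227 [122. 123. 120.]
230 [122. 123. 121.]
233 [122. 124. 120.]
236 [122. 124. 120.]
239 [122. 123. 120.]
```

Emit:
{"op": "move_arm", "data": {
  "rows": [
    [0.03,0.08,1.5,0,0,-0.2,-1],
    [0,0,3,0,0,0,-1],
    [0,0,3,0,0,0,-1],
    [0,0,2.8,0,0,0,-1],
    [0,0,2.2,0,0,0,-1],
    [0,0,1.5,0,0,0,-1],
    [0,0,0.8,0,0,0,-1],
    [0,0,0.3,0,0,0,-1],
    [0,0,0,0,0,0,-1],
    [0,0,0,0,0,0,-0.3],
    [0,0,0,0,0,0,-0.1],
    [0,0,0,0,0,0,0.2],
    [0,0,0,0,0,0,0.2],
    [0,0,0,0,0,0,0.2],
    [0,0,-1.5,0,0,0,0.2],
    [0,0,-3,0,0,0,0.2],
    [0,0,-3,0,0,0,0.2],
    [0,0,-3,0,0,0,0.2],
    [0,0,-3,0,0,0,0.2],
    [0,0,-1.6,0,0,0,0.2]
  ]
}}

```text
time: 26.67
tool_pos: [0.671, -0.0349, 0.2057]
tool_rot: [0.003, 0.661, 0.751, 0.002]
contact_force: [1.7, 0.6, 0.8]
gripper_width: 0.599
grasp_force: 0.0
```

```bash
cat >>h.py <<'E'
def profile(N,n):
    """brightness along the chute's centre line (height ~40 mm), x from -95 to 60 mm"""
    f=manip.grab_frame("wrist"); cv2.imwrite(f"pics/{n}.png",f["img"]);b=cv2.GaussianBlur(f["img"],(3,3),0)
    for y in(.02,0,-.02):
        print("y",y,[(int(x*1000),*(b[tuple(proj(f,ch(*N,(x,y,.04)))[0].round().astype(int)[::-1])].tolist())) for x in np.arange(-.1,.02,.006)])
W=((.6488,-.0372),7.1); NA=((.6598,.1316),5.1)
E
python3 - <<'E'
from h import *
profile(W,"w11"); goto((.4121,-.1884,.003),3.6)
E
```

```text
y 0.02 [(-100, 60, 60, 60), (-94, 36, 50, 76), (-88, 36, 44, 62), (-81, 111, 112, 110), (-75, 121, 122, 118), (-69, 128, 129, 126), (-63, 117, 118, 115), (-57, 109, 110, 107), (-51, 92, 93, 90), (-45, 120, 120, 117), (-39, 124, 126, 123), (-33, 121, 122, 118), (-27, 105, 106, 104), (-21, 105, 108, 100), (-15, 106, 108, 100), (-9, 106, 108, 99), (-3, 107, 110, 101), (2, 107, 110, 102), (8, 105, 108, 100), (14, 107, 109, 101)]
y 0 [(-100, 63, 76, 92), (-94, 37, 50, 75), (-88, 33, 43, 65), (-81, 113, 114, 111), (-75, 122, 123, 120), (-69, 126, 127, 124), (-63, 115, 115, 113), (-57, 110, 111, 108), (-51, 92, 93, 91), (-45, 120, 121, 117), (-39, 125, 126, 123), (-33, 116, 118, 115), (-27, 103, 104, 101), (-21, 106, 109, 100), (-15, 107, 108, 100), (-9, 106, 108, 100), (-3, 106, 108, 99), (2, 107, 111, 101), (8, 108, 109, 101), (14, 105, 107, 99)]
y -0.02 [(-100, 56, 68, 83), (-94, 32, 47, 72), (-88, 33, 42, 63), (-81, 114, 114, 112), (-75, 125, 126, 123), (-69, 125, 125, 123), (-63, 115, 116, 113), (-57, 107, 108, 105), (-51, 92, 92, 90), (-45, 120, 121, 119), (-39, 126, 126, 124), (-33, 118, 119, 115), (-27, 104, 105, 102), (-21, 106, 109, 100), (-15, 105, 108, 99), (-9, 106, 108, 100), (-3, 105, 108, 99), (2, 105, 108, 99), (8, 105, 108, 100), (14, 105, 108, 100)]
shift(tool,cm) [-11.84 -28.01  20.29] turn deg [ 0.7 -0.4 93.7]
```

Long thin roller rests against the thick one: brightness peaks at x = -70 and -40 mm. Last is the short thin roller.

Emit:
{"op": "move_arm", "data": {
  "rows": [
    [-0.6,-1.4,0,0,0,0,0.2],
    [-1.2,-2.8,0,0,0,0,0.2],
    [-1.2,-2.8,0,0,0,0,0.2],
    [-1.2,-2.8,0,0,0,0,0.2],
    [-1.2,-2.8,0,0,0,0,0.2],
    [-1.2,-2.8,0,0,0,0,0.2],
    [-1.2,-2.8,0,0,0,0,0.2],
    [-1.2,-2.8,0,0,0,0,0.2],
    [-1.2,-2.8,0,0,0,0,0.2],
    [-1.2,-2.8,0,0,0,0,0.2],
    [-0.5,-1.4,0,0,0,0,0.2],
    [0,0,0,0,0,7,0.2],
    [0,0,0,0,0,7,0.2],
    [0,0,0,0,0,7,0.2],
    [0,0,0,0,0,7,0.2],
    [0,0,0,0,0,7,0.2],
    [0,0,0,0,0,7,0.2],
    [0,0,0,0,0,7,0.2],
    [0,0,0,0,0,7,0.2],
    [0,0,0,0,0,7,0.2]
  ]
}}

```text
time: 28.38
tool_pos: [0.4064, -0.1881, 0.1996]
tool_rot: [0.0, 0.956, 0.292, 0.0]
contact_force: [-0.2, -0.3, -0.6]
gripper_width: 0.602
grasp_force: 0.0
```

Emit:
{"op": "move_arm", "data": {
  "rows": [
    [0,0,0,0,0,7,0.2],
    [0,0,0,0,0,7,0.2],
    [0,0,0,0,0,7,0.2],
    [0,0,0,0,0,5,0.2],
    [0,0,0,0,0,0,0.2],
    [0,0,0,0,0,0,0.2]
  ]
}}

```text
time: 28.88
tool_pos: [0.4064, -0.1882, 0.1995]
tool_rot: [0.0, 0.997, 0.073, 0.0]
contact_force: [-0.5, -0.2, 0.0]
gripper_width: 0.602
grasp_force: 0.0
```

```bash
python3 - <<'E'
from h import *
goto((.4121,-.1884,.003),3.6)
for y in(4,8,12): roller((.4121,-.1884),y,.05,.013,"w12")
E
```

```text
shift(tool,cm) [ 0.55  0.1  19.65] turn deg [ 0.  -0.   4.8]
seg ((273.2213134765625, 176.56556701660156), (41.646446228027344, 60.84002685546875), 5.19442892074585) expected ((277.0791015625, 181.78778076171875), (25.077159881591797, 49.15644073486328), 3.7313973903656006) axis px [[275.3, 203.1], [277.0, 181.7], [278.7, 159.3]]
world of seg centre [ 0.4172 -0.1834  0.013 ]
seg ((274.5, 177.0), (60.0, 43.0), 90.0) expected ((276.02740478515625, 181.73973083496094), (24.994094848632812, 48.988426208496094), 1.2453641891479492) axis px [[276.8, 203.2], [277.0, 181.7], [277.1, 159.3]]
world of seg centre [ 0.4169 -0.1849  0.013 ]
seg ((276.08233642578125, 176.68252563476562), (61.069854736328125, 48.48952102661133), 85.36454010009766) expected ((276.40472412109375, 181.53883361816406), (48.59242248535156, 24.079280853271484), 86.26860046386719) axis px [[278.4, 203.2], [277.0, 181.7], [275.5, 159.3]]
world of seg centre [ 0.4175 -0.1866  0.013 ]
```

```bash
python3 - <<'E'
from h import *
f=manip.grab_frame("wrist")
g=cv2.cvtColor(f["img"],cv2.COLOR_BGR2GRAY)[145:220:3,248:308:3]
for i,r in enumerate(g): print(145+3*i,' '.join(f"{x:3d}" for x in r))
E
```

```text
145  99 102  99  98 100  98  93 101 107 145 167 180 199 193 190 192 185 180 183 185
148  99  99 105 102 100  98  94  98 111 172 167 169 196 179 193 192 181 175 178 177
151  98 102 104 101  96 100  97 134 128 100  96 103 104 170 191 193 184 173 175 175
154  95 101  99 100 102 100 109  97  98  95  91  98 104 105 182 184 174 175 171 169
157  97  96  95  96  99 109 146  99  94  91  89  95 103 103  97 173 159 163 160 163
160  95  97  93  96 114 173 144 109  97  70  64  94 104 101 140 161 161 171 157 164
163  99  93  90  99 167 170 180 223 231 233 235 230 209 157 133 152 157 162 152 162
166  99  97  97 169 164 162 180 224 233 236 237 228 209 156 163 161 161 158 150 161
169 102 108 165 164 160 159 183 225 233 239 239 228 209 154  99 152 155 155 149 151
172  98 163 164 158 159 155 185 224 234 240 240 227 207 143 128 145 147 146 144 147
175 161 159 155 154 158 154 185 225 235 243 240 228 205 137 132 147 142 138 140 140
178 158 162 165 165 167 163 190 227 237 244 240 227 202 131 153 147 146 147 146 150
181 159 169 173 172 165 167 194 227 238 245 240 225 203 131 147 153 157 151 150 149
184 161 
[... 299 characters left out ...]
 115 159 155 155 154 157 165
196 160 157 147 139 148 160 204 231 246 248 237 221 190 115 149 150 157 159 155 157
199 173 164 146 140 149 162 197 233 247 249 235 218 187 137 167 165 160 157 160 164
202 163 160 155 150 162 164 202 233 249 248 235 218 184 139 173 164 157 159 167 173
205 157 157 159 159 157 160 180 233 249 248 234 218 179 159 171 167 158 165 168 171
208 167 167 163 163 156 149 155 155 162 156 160 157 146 148 167 172 169 172 166 170
211 169 170 171 175 172 160 163 171 169 168 160 168 155 158 166 171 169 170 175 175
214 162 161 167 161 153 150 158 166 173 167 160 163 162 167 160 169 164 165 168 171
217 152 158 161 160 161 157 156 162 161 155 150 152 152 161 154 160 159 162 162 161
```

Emit:
{"op": "move_arm", "data": {
  "rows": [
    [0.55,0.1,2,0,0,0,0.2],
    [0,0,3,0,0,0,0.2],
    [0,0,3,0,0,0,0.2],
    [0,0,3,0,0,0,0.2],
    [0,0,3,0,0,0,0.2],
    [0,0,2.5,0,0,0,0.2],
    [0,0,1.5,0,0,0,0.2],
    [0,0,1.0,0,0,0,0.2],
    [0,0,0.6,0,0,0,0.2],
    [0,0,0,0,0,0,0.2],
    [0,0,0,0,0,0,0.1],
    [0,0,0,0,0,0,-0.2],
    [0,0,0,0,0,0,-0.5],
    [0,0,0,0,0,0,-1],
    [0,0,0,0,0,0,-1],
    [0,0,0,0,0,0,-1],
    [0,0,0,0,0,0,-1]
  ]
}}

```text
time: 30.5
tool_pos: [0.4133, -0.1892, 0.0049]
tool_rot: [0.001, 0.997, 0.072, 0.001]
contact_force: [-0.6, 1.6, 6.8]
gripper_width: 0.275
grasp_force: 59.2
```

Emit:
{"op": "move_arm", "data": {
  "rows": [
    [0,0,-1,0,0,0,-1],
    [0,0,-3,0,0,0,-1],
    [0,0,-3.6,0,0,0,-1],
    [0,0,-3.6,0,0,0,-1],
    [0,0,-3.6,0,0,0,-1],
    [0,0,-3.6,0,0,0,-1],
    [0,0,-3.6,0,0,0,-1],
    [1.4,0.2,0,0,0,0,-1],
    [2.9,0.4,0,0,0,0,-1],
    [2.9,0.4,0,0,0,0,-1],
    [2.9,0.4,0,0,0,0,-1],
    [2.9,0.4,0,0,0,0,-1],
    [2.9,0.5,0,0,0,0,-1],
    [2.9,0.4,0,0,0,0,-1],
    [2.9,0.5,0,0,0,0,-1],
    [1.1,-3.5,0,0,0,0,-1],
    [1.1,-3.5,0,0,0,0,-1],
    [1.1,-3.5,0,0,0,0,-1],
    [1.1,-3.5,0,0,0,0,-1],
    [1.1,-3.5,0,0,0,0,-1]
  ]
}}

```text
time: 32.17
tool_pos: [0.6601, -0.006, 0.2231]
tool_rot: [-0.0, 0.997, 0.072, -0.001]
contact_force: [0.6, 0.2, -1.8]
gripper_width: 0.275
grasp_force: 59.3
```

Emit:
{"op": "move_arm", "data": {
  "rows": [
    [1.0,-3.5,0,0,0,0,-1],
    [1.0,-3.5,0,0,0,0,-1],
    [1.0,-3.5,0,0,0,0,-1],
    [0.9,-3.1,0,0,0,0,-1],
    [0,0,0,0,0,-7,-1],
    [0,0,0,0,0,-7,-1],
    [0,0,0,0,0,-7,-1],
    [0,0,0,0,0,-7,-1],
    [0,0,0,0,0,-7,-1],
    [0,0,0,0,0,-7,-1],
    [0,0,0,0,0,-7,-1],
    [0,0,0,0,0,-7,-1],
    [0,0,0,0,0,-7,-1],
    [0,0,0,0,0,-7,-1],
    [0,0,0,0,0,-7,-1],
    [0,0,0,0,0,-7,-1],
    [0,0,0,0,0,-2.8,-1],
    [0,0,0,0,0,0,-1],
    [0,0,0,0,0,0,-1]
  ]
}}

```text
time: 33.75
tool_pos: [0.6792, 0.1324, 0.2231]
tool_rot: [-0.0, 0.676, 0.737, -0.0]
contact_force: [0.8, -0.3, -1.3]
gripper_width: 0.272
grasp_force: 59.4
```

```bash
python3 - <<'E'
from h import *
goto((.6797,.1334,.048),95.1)
f=manip.grab_frame("wrist");p,R=tool()
print(proj(f,[p+R@[x,0,-.009] for x in(.02,.025,.03)]).round(1).tolist())
print([(v,int(f["img"][v,274:282].mean())) for v in range(190,250,2)])
E
```

```text
shift(tool,cm) [ 0.1   0.07 17.51] turn deg [-0.   0.  -0.1]
[[278.0, 226.2], [278.0, 216.3], [278.0, 206.2]]
[(190, 199), (192, 199), (194, 198), (196, 198), (198, 198), (200, 197), (202, 197), (204, 197), (206, 196), (208, 197), (210, 198), (212, 191), (214, 110), (216, 101), (218, 57), (220, 53), (222, 72), (224, 114), (226, 115), (228, 120), (230, 233), (232, 219), (234, 219), (236, 220), (238, 218), (240, 219), (242, 219), (244, 219), (246, 126), (248, 126)]
```

Emit:
{"op": "move_arm", "data": {
  "rows": [
    [0.2,0.07,2.2,0,0,0,-1],
    [0,0,3.3,0,0,0,-1],
    [0,0,3.3,0,0,0,-1],
    [0,0,3.2,0,0,0,-1],
    [0,0,2.5,0,0,0,-1],
    [0,0,1.8,0,0,0,-1],
    [0,0,0.8,0,0,0,-1],
    [0,0,0.4,0,0,0,-1],
    [0,0,0,0,0,0,-1],
    [0,0,0,0,0,0,-0.3],
    [0,0,0,0,0,0,-0.1],
    [0,0,0,0,0,0,0.2],
    [0,0,0,0,0,0,0.2],
    [0,0,0,0,0,0,0.2],
    [0,0,-1.5,0,0,0,0.2],
    [0,0,-3,0,0,0,0.2],
    [0,0,-3,0,0,0,0.2],
    [0,0,-3,0,0,0,0.2],
    [0,0,-3,0,0,0,0.2],
    [0,0,-1.6,0,0,0,0.2]
  ]
}}

```text
time: 35.47
tool_pos: [0.6821, 0.1347, 0.2059]
tool_rot: [0.003, 0.675, 0.738, 0.003]
contact_force: [0.4, 0.8, -0.1]
gripper_width: 0.598
grasp_force: 0.0
```

Emit:
{"op": "move_arm", "data": {
  "rows": [
    [0,0,0,0,0,0,0.2],
    [0,0,0,0,0,0,0.2],
    [0,0,0,0,0,0,0.2],
    [0,0,0,0,0,0,0.2],
    [0,0,0,0,0,0,0.2],
    [0,0,0,0,0,0,0.2]
  ]
}}

```text
time: 35.97
tool_pos: [0.6794, 0.1344, 0.1974]
tool_rot: [-0.001, 0.675, 0.738, -0.001]
contact_force: [-0.2, -0.3, 0.1]
gripper_width: 0.598
grasp_force: 0.0
```

```bash
python3 - <<'E'
from h import *
profile(NA,"w13"); print("WIDE"); f=manip.grab_frame("wrist")
print(proj(f,[ch(*W,(-.07,y,.04)) for y in(0,.04)]).round())
E
```

```text
y 0.02 [(-100, 89, 112, 151), (-94, 65, 90, 141), (-88, 60, 71, 90), (-81, 211, 213, 207), (-75, 215, 216, 213), (-69, 204, 205, 201), (-63, 176, 177, 173), (-57, 140, 141, 137), (-51, 105, 106, 103), (-45, 217, 218, 214), (-39, 211, 211, 208), (-33, 182, 184, 179), (-27, 117, 118, 114), (-21, 107, 110, 101), (-15, 202, 206, 191), (-9, 202, 207, 191), (-3, 202, 206, 190), (2, 203, 207, 192), (8, 202, 208, 192), (14, 205, 210, 194)]
y 0 [(-100, 78, 101, 141), (-94, 65, 90, 141), (-88, 98, 104, 115), (-81, 219, 221, 217), (-75, 229, 230, 226), (-69, 209, 211, 207), (-63, 176, 177, 173), (-57, 134, 135, 131), (-51, 146, 147, 144), (-45, 224, 226, 223), (-39, 218, 219, 215), (-33, 179, 179, 175), (-27, 104, 104, 102), (-21, 107, 109, 101), (-15, 196, 201, 186), (-9, 197, 201, 186), (-3, 196, 201, 185), (2, 200, 205, 189), (8, 199, 203, 188), (14, 195, 200, 185)]
y -0.02 [(-100, 71, 96, 145), (-94, 63, 87, 139), (-88, 156, 159, 158), (-81, 222, 223, 219), (-75, 223, 224, 220), (-69, 202, 202, 198), (-63, 170, 172, 168), (-57, 126, 128, 124), (-51, 159, 160, 156), (-45, 223, 225, 221), (-39, 210, 211, 206), (-33, 165, 166, 162), (-27, 103, 104, 101), (-21, 106, 108, 100), (-15, 193, 198, 182), (-9, 194, 199, 184), (-3, 194, 199, 184), (2, 194, 198, 183), (8, 195, 199, 185), (14, 193, 197, 182)]
WIDE
[[181. 331.]
 [177. 302.]]
```

Both narrow-chute rollers are seated: the thick one spans about -88 to -53 mm, the thin one -52 to -27 mm. Handing in.

```bash
python3 -c "
from plant import manip
print(manip.job_done())"
```

```text
the job is handed in; nothing more can be done
None
```

The job is handed in, verdict not shown: the wrist camera showed all four rollers resting in the right chutes, thick ones against the stops and thin ones against them, and I planned every grasp clear of the bolt and offcut (not re-measured at the end).

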